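# Centre the hand seal on the photo plinth

### The job

The little brass hand seal stands off-centre on its round photo plinth. Without pinching or lifting it, nudge it with light taps of the fingertips low on its foot until it stands upright in the middle of the plinth, to within 6 mm, inside the dark ring. It is wobbly: push gently, do not topple it or knock it off the plinth, and leave the loupe, the tin and the brush alone.

Things in the scene. Friction and masses are not known exactly. Their poses are not given: they have to be found in the camera images.
- plinth: White round plinth, fixed to the bench. Foot flange 104 mm across, 8 mm high; above it an upright cylinder 92 mm across; flat top 50 mm above the bench. A thin dark ring 56 mm across, flush, is drawn on the top around its centre. Origin: centre of the underside, on the bench; the middle of the top lies 50 mm straight above it; z up; its yaw means nothing.
- seal: Brass hand seal on the plinth, 59 mm tall, round, 210 to 390 g. Foot 44 mm across with an upright rim 3 to 13 mm above its underside; contact face only 20 mm across, so it rocks. Above: thin neck (13 mm) and a knob 31 mm across, 49 mm up. Pushed low on the rim it slides (1 to 3 N); higher, it tips. Origin: centre of the underside; z: its upright axis. Starts 15 to 27 mm off centre, any direction.
- loupe: Bystander: black upright magnifier, 38 mm across, 42 mm tall, loose on the bench. Origin: centre of its underside.
- tin: Bystander: small closed metal tin, 54 mm across, 45 mm tall, loose on the bench. Origin: centre of its underside.
- brush: Bystander: dusting brush 170 mm long lying on the bench, loose. Origin: near its middle, on its underside; x runs along it towards the bristles.

How it is judged:
By the outcome, as a careful person would: the job done as asked, in the order asked, and still so for the second after the job is handed in, with the robot touching nothing.
It also fails if it takes over 48 s, if anything falls off the work surface, if the arm or the gripper's body presses on something with over 40 N, if the wrist force passes 120 N, or if a joint passes its speed limit or range.

### The arm

A 7-joint arm with a two-finger parallel gripper is mounted at the origin on the work surface. World frame = base frame: x ahead of the robot, y to its left, z up, the work surface at z = 0. Lengths are in mm, angles in rad, forces in N, time in s.
With the tool pointing down it reaches from about 400 to 875 mm from the base axis. Payload 19.3 kg.
Tool frame: the origin (TCP) lies at the very end of the fingers, on their centre line; the grasp point (between the pads) lies 19 mm behind it (grip_point_offset is the z of the grasp point in the tool frame, in mm); z points along the fingers, x is the direction in which the jaws open and shut, and the axes are right-handed (so a half turn about z gives the same grasp; the last joint's range is limited). The gripper opens to 85 mm and grips with 20 to 120 N. Pads are 22 mm wide; open, the fingers measure 114 mm over their backs; the gripper's body (76 mm by 85 mm) begins 54 mm behind the grasp point. The pads swing forward as they close: fully open they stand 13 mm farther back than shut.
Start: joints at [1.067, 0.521, -0.036, 1.599, 0.021, 1.021, -0.113], TCP at [262.673, -567.113, 231.291] pointing down, gripper open.
Joint ranges: [-2.91, 2.91], [-0.3, 2.13], [-1.5, 1.42], [0.17, 2.43], [-1.26, 4.41], [0.16, 1.93], [-2.52, 2.52]. Speed limits (rad/s): [1.89, 1.89, 2.39, 2.39, 3.01, 3.01, 3.01].

### API

Orientations are given as a 3x3 rotation matrix whose columns are the frame's x, y, z axes.
In Python, from workcell import movep, movel, goto_joints, open_gripper, clamp, wait, inverse_kinematics, read_state, camera, PlanningError, finish_job, grip_point_offset gives the robot as it stands. Calls block until the motion is done:
- movep(position, orientation): joint-space move of the TCP to a pose.
- movel(position, frame=None, max_speed=150, guard=None): straight line of the TCP; frame=None keeps the orientation; max_speed is the mean speed in mm/s. With guard (N) it stops when the force on the tool has changed by that much, and returns True; else False.
- goto_joints(angles): joint-space move.
- open_gripper() and clamp(): open the fingers fully, or close them until they stop; the grip force is fixed at half the most.
- wait(seconds).
- inverse_kinematics(position, orientation): joint angles nearest the present ones, or None.
- read_state(): the state.
- camera(name): name is "scene" or "top" or "wrist"; returns a dict with "image" (384x512x3 uint8, blue, green, red), "range_z" (384x512 float32, mm along the optical axis (not along the pixel's ray), 0 where there is no reading), "fx", "fy", "cx", "cy" (pixels), "cam_to_world" (4x4, takes a point from camera to world coordinates). Camera axes: x right, y up, looking along -z (the intrinsics and any distortion apply to the point x, -y, -z); pixel columns grow to the right and rows downward; lengths in mm; the calibration is good to about 2 mm. A picture is of the moment at which its call begins.
A pose or a line that the arm cannot do raises PlanningError and nothing moves.
- finish_job(): hands the job in, once; it reports no verdict.
The state is a dict: "time": time; "qpos": joint angles; "qvel": joint speeds; "joint_efforts": joint torques, N m; "eef_pos": TCP position; "tool_rot": TCP orientation; "ft_force": force on the tool from outside, world axes, zero at the start; "torque": the same for the moment, N m; "finger_gap": finger opening in mm.
Only numpy, scipy, OpenCV 4.12 (cv2) and the standard library are available. Lean on these libraries where they do the work, as an engineer would, in place of code of your own. Each camera call takes 0.05 s, during which the arm holds its last target.

## Working session

There is one attempt and no reset: what is moved stays moved. The work goes in short steps, each a Python script; the robot and the scene stay as the last script left them, time stands still between calls to the robot, and variables do not carry over. Pictures are saved under pics/ and viewed, and the job is handed in when it is done.

```bash
ls; mkdir -p pics; python3 - <<'E'
from workcell import *
import cv2, numpy as np, pickle
s=read_state(); print({k:np.round(v,3) for k,v in s.items()}, grip_point_offset)
for n in ["scene","top"]:
    c=camera(n); cv2.imwrite(f"pics/{n}0.png",c["image"]); pickle.dump(c,open(f"pics/{n}0.pkl","wb"))
    print(n,c["fx"],c["cx"],c["cy"],[k for k in c],np.round(c["cam_to_world"],3).tolist())
E
```

```text
pics
{'time': np.float64(0.0), 'qpos': array([ 1.067,  0.522, -0.036,  1.6  ,  0.021,  1.021, -0.113]), 'qvel': array([-0.002, -0.   ,  0.003,  0.   ,  0.   , -0.002, -0.001]), 'joint_efforts': array([-1.0000e-03, -9.2710e+01,  1.9800e+00, -3.6993e+01,  1.8000e-02,
        8.0000e-03, -0.0000e+00]), 'eef_pos': array([ 262.515, -566.837,  230.745]), 'tool_rot': array([[ 0.42 , -0.907, -0.001],
       [-0.907, -0.42 ,  0.001],
       [-0.001,  0.   , -1.   ]]), 'ft_force': array([-0.156, -0.098, -0.493]), 'torque': array([ 0.016, -0.022, -0.017]), 'finger_gap': np.float64(85.544)} -18.700000000000003
scene 425.4839453443294 255.38065251436313 189.39258009897065 ['image', 'range_z', 'fx', 'fy', 'cx', 'cy', 'cam_to_world'] [[-0.553, -0.684, 0.476, 929.884], [0.833, -0.459, 0.309, 237.816], [0.007, 0.568, 0.823, 718.813], [0.0, 0.0, 0.0, 1.0]]
top 382.4292690371114 253.91958815669565 193.70194313737844 ['image', 'range_z', 'fx', 'fy', 'cx', 'cy', 'cam_to_world'] [[0.005, 0.999, -0.052, 493.526], [-1.0, 0.006, 0.011, -4.633], [0.011, 0.052, 0.999, 1016.575], [0.0, 0.0, 0.0, 1.0]]
```

View pics/scene0.png

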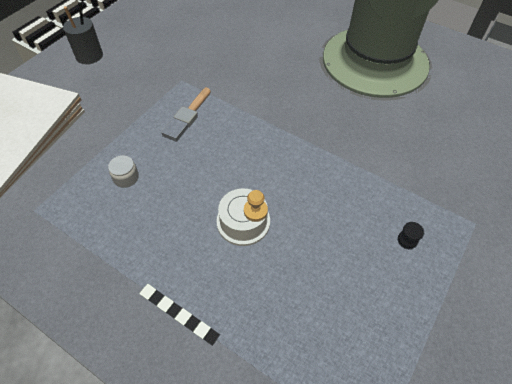

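View pics/top0.png

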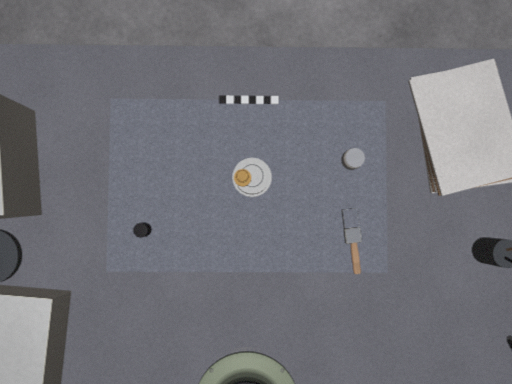

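The top view shows the plinth at about (252,177) and the seal at about (243,177). The bystanders (tin, brush, loupe) are well clear of both. Next I'll localize from depth.

```bash
cat > h.py <<'E'
import numpy as np, cv2
from scipy.optimize import least_squares
def cloud(c):
    Z=c["range_z"].astype(float); v,u=np.mgrid[:Z.shape[0],:Z.shape[1]]
    P=np.stack([(u-c["cx"])/c["fx"]*Z,-(v-c["cy"])/c["fy"]*Z,-Z],-1)
    T=np.array(c["cam_to_world"]); W=P@T[:3,:3].T+T[:3,3]
    W[Z<=0]=np.nan; return W
def brass(c):
    h=cv2.cvtColor(c["image"],cv2.COLOR_BGR2HSV); return (h[...,1]>110)&(h[...,0]>5)&(h[...,0]<35)&(h[...,2]>50)
def white(c):
    h=cv2.cvtColor(c["image"],cv2.COLOR_BGR2HSV); return (h[...,1]<60)&(h[...,2]>140)
def proj(c,P):
    T=np.array(c["cam_to_world"]); q=(np.atleast_2d(P)-T[:3,3])@T[:3,:3]
    return np.stack([c["cx"]+c["fx"]*q[:,0]/-q[:,2], c["cy"]-c["fy"]*q[:,1]/-q[:,2]],-1)
def topx(c,uv,z):
    T=np.array(c["cam_to_world"]); uv=np.atleast_2d(uv).astype(float)
    d=np.stack([(uv[:,0]-c["cx"])/c["fx"],-(uv[:,1]-c["cy"])/c["fy"],-np.ones(len(uv))],-1)@T[:3,:3].T
    return T[:3,3]+d*((z-T[2,3])/d[:,2])[:,None]
E
python3 - <<'E'
from h import *; import pickle
for n in ["scene","top"]:
    c=pickle.load(open(f"pics/{n}0.pkl","rb")); W=cloud(c)
    near=(abs(W[...,0]-540)<120)&(abs(W[...,1])<120)
    b=brass(c)&near; z=W[...,2]
    print(n,"brass",b.sum(),np.nanmedian(W[b],0),np.nanmax(z[b]))
    k=b&(z>95); print(" knob",k.sum(),np.nanmedian(W[k],0))
    f=b&(z<80); print(" foot",f.sum(),np.nanmean(W[f],0))
    p=near&~b&(z>42)&(z<60); print(" top pl",p.sum(),np.nanmin(W[p],0),np.nanmax(W[p],0),np.nanmean(W[p],0))
    a=near&((z>42)); print(" all",np.nanpercentile(W[a],[1,99],axis=0))
    fl=near&(z>4); print(" flange",np.nanpercentile(W[fl],[1,99],axis=0))
E
```

```text
scene brass 512 [590.84619378  18.89742095  64.65830306] 109.48838747954142
 knob 197 [589.18583771  17.03719995 104.94192505]
 foot 310 [591.23360512  18.11028698  63.22447024]
 top pl 1175 [546.52418725 -55.12591639  42.22270665] [637.33701027  36.5535818   59.7821117 ] [601.87971983 -14.46691282  48.71154762]
 all [[553.58055787 -52.39127112  43.83492556]
 [635.59995455  35.66792543 107.50047657]]
 flange [[553.98784959 -52.78007297   5.15704791]
 [640.48025872  39.12478521 107.23037723]]
top brass 204 [580.38797467  13.84654448 102.85340234] 112.21207587810386
 knob 122 [583.21885244  15.12593871 106.46626289]
 foot 82 [576.72727824  11.18306391  64.23752478]
 top pl 783 [545.320389   -53.50781509  43.21723653] [635.1049707   35.51554085  54.64367121] [592.13688262 -15.67916001  50.36240596]
 all [[547.8441993  -50.89972518  46.4993032 ]
 [634.02367998  34.64060745 109.91153589]]
 flange [[ 426.62009084 -111.60662413    4.06146409]
 [ 646.46183821  113.96863618  109.18410072]]
```

```bash
cat >> h.py <<'E'
def orient(d,th):
    d=np.array([d[0],d[1],0.])/np.hypot(d[0],d[1])
    z=d*np.sin(th)+np.array([0,0,-np.cos(th)])
    y=d*np.cos(th)+np.array([0,0,np.sin(th)])
    return np.stack([np.cross(y,z),y,z],1)
E
python3 - <<'E'
from workcell import *; from h import *; import pickle
R=orient((5,-23),np.radians(18)); print(np.round(R,2),np.linalg.det(R))
d=np.array([5,-23])/np.hypot(5,23); p=np.array([585,14])-d*85
q=inverse_kinematics([*p,140],R); print(q)
if q is not None:
    movep([*p,140],R); clamp()
    c=camera("wrist"); cv2.imwrite("pics/wrist1.png",c["image"]); pickle.dump(c,open("pics/wrist1.pkl","wb"))
    s=read_state(); print(s["time"],s["eef_pos"],s["ft_force"],s["finger_gap"]); print(np.round(c["cam_to_world"],2),c["fx"],c["cx"],c["cy"])
E
```

```text
[[ 0.98  0.2   0.07]
 [ 0.21 -0.93 -0.3 ]
 [ 0.    0.31 -0.95]] 1.0
[-0.08457569  0.63018203 -0.51880095  1.79533352  0.71465873  1.02453124
 -0.77478912]
3.5333 [566.92769981  97.06865249 139.989564  ] [0.65003591 1.24524872 0.12634906] -0.1526936153499714
[[ 9.8000e-01 -1.7000e-01 -1.2000e-01  5.4211e+02]
 [ 2.1000e-01  8.0000e-01  5.6000e-01  2.0992e+02]
 [ 0.0000e+00 -5.8000e-01  8.2000e-01  2.5319e+02]
 [ 0.0000e+00  0.0000e+00  0.0000e+00  1.0000e+00]] 309.9456197981447 255.25027210743787 192.69089943047572
```

View pics/wrist1.png

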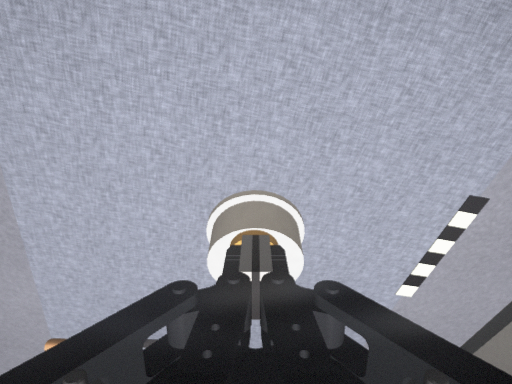

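The wrist view has the plinth at about (256,258) with the fingers hiding the seal, so it isn't much use. I'll fit rendered silhouettes to the initial scene and top pictures instead.

```bash
cat >> h.py <<'E'
S=8
def hull(c,x,y,rz):
    a=np.linspace(0,2*np.pi,48,endpoint=False); pts=[]
    for r,z in rz: pts.append(proj(c,np.stack([x+r*np.cos(a),y+r*np.sin(a),np.full(48,z)],-1)))
    return cv2.convexHull(np.concatenate(pts).astype(np.float32))
def ren(c,parts,org):
    m=np.zeros((160*S,160*S),np.uint8)
    for h in parts: cv2.fillPoly(m,[np.round((h-np.array(org)+.5)*S).astype(np.int32)],255)
    return cv2.resize(m,(160,160),interpolation=cv2.INTER_AREA)/255.
sealparts=lambda c,x,y,z=50:[hull(c,x,y,[(19,z),(22,z+3),(22,z+13)]),hull(c,x,y,[(6.5,z+13),(6.5,z+45)]),
   hull(c,x,y,[(np.sqrt(max(0,1-t*t))*15.5,z+47+12*t) for t in (-1,-.8,-.5,-.2,0,.2,.5,.8,1)])]
plparts=lambda c,x,y:[hull(c,x,y,[(52,0),(52,8)]),hull(c,x,y,[(46,0),(46,50)])]
def cen(m):
    v,u=np.mgrid[:m.shape[0],:m.shape[1]]; return np.array([(m*u).sum(),(m*v).sum()])/m.sum()
def locate(c,guess,pl=None,verbose=True):
    org=np.round(proj(c,[guess[0],guess[1],50])[0]).astype(int)-80
    sl=np.s_[org[1]:org[1]+160,org[0]:org[0]+160]
    b=brass(c)[sl].astype(float); w=white(c)[sl].astype(float)
    def big(m):
        n,l,st,_=cv2.connectedComponentsWithStats(m.astype(np.uint8)); k=1+np.argmax(st[1:,4]); return (l==k).astype(float)
    b=big(b)
    if pl is None:
        u=big(cv2.morphologyEx(np.clip(b+w,0,1),cv2.MORPH_CLOSE,np.ones((5,5)))); cu=cen(u); cb=cen(b)
        def f(p):
            s=sealparts(c,*p[2:])
            return np.r_[cen(ren(c,plparts(c,*p[:2])+s,org))-cu,cen(ren(c,s,org))-cb]
        r=least_squares(f,[*guess,*guess],diff_step=3e-3); p=r.x
        mu=ren(c,plparts(c,*p[:2])+sealparts(c,*p[2:]),org)
        if verbose: print("areas union",u.sum(),mu.sum(),"brass",b.sum(),ren(c,sealparts(c,*p[2:]),org).sum(),"res",np.abs(r.fun).max(),"IoU",np.minimum(u,mu).sum()/np.maximum(u,mu).sum())
        return p
    cb=cen(b)
    r=least_squares(lambda q:cen(ren(c,sealparts(c,*q),org))-cb,[*guess],diff_step=3e-3)
    if verbose: m=ren(c,sealparts(c,*r.x),org); print("brass",b.sum(),m.sum(),"res",abs(r.fun).max(),"IoU",np.minimum(b,m).sum()/np.maximum(b,m).sum())
    return r.x
E
python3 - <<'E'
from h import *; import pickle
for n in ["scene","top"]:
    c=pickle.load(open(f"pics/{n}0.pkl","rb"))
    p=locate(c,(590,-5)); print(n,np.round(p,1),"off",np.round(p[2:]-p[:2],1))
E
```

```text
areas union 24761.0 2453.772549019608 brass 512.0 594.1450980392157 res 0.0015636138099210939 IoU 0.08585675722870038
scene [576.9 -18.5 584.5  13.8] off [ 7.6 32.4]
areas union 1258.0 1216.6901960784312 brass 204.0 248.69411764705882 res 0.0016757380683714018 IoU 0.9632699283816493
top [590.9  -9.2 584.1  14.3] off [-6.8 23.5]
```

```bash
python3 - <<'E'
import re
s=open('h.py').read()
s=s.replace("return (h[...,1]<60)&(h[...,2]>140)","return (h[...,1]<WS)&(h[...,2]>WV)").replace("h[...,1]>110","h[...,1]>BS")
s="WS,WV,BS=35,140,80\n"+s
open('h.py','w').write(s)
E
python3 - <<'E'
import h; from h import *; import pickle
for n in ["scene","top"]:
    c=pickle.load(open(f"pics/{n}0.pkl","rb"))
    u,v=np.round(proj(c,[590,-9,50])[0]).astype(int); hs=cv2.cvtColor(c["image"],cv2.COLOR_BGR2HSV)
    print(hs[v,u-40:u+41:4].tolist())
    for h.WV in (130,145,160):
        p=locate(c,(590,-5)); print(n,h.WV,np.round(p,1),"off",np.round(p[2:]-p[:2],1))
E
```

```text
[[102, 23, 143], [103, 31, 150], [106, 27, 142], [102, 26, 146], [50, 11, 218], [49, 9, 220], [65, 9, 179], [39, 8, 220], [54, 6, 221], [51, 8, 221], [22, 43, 216], [20, 133, 214], [18, 127, 150], [18, 119, 114], [18, 135, 134], [19, 133, 213], [19, 103, 183], [107, 28, 148], [113, 22, 150], [109, 26, 140], [111, 25, 145]]
areas union 25238.0 2441.3882352941177 brass 558.0 594.1098039215686 res 0.002762428887791657 IoU 0.08645282644215932
scene 130 [573.  -18.2 584.3  13.8] off [11.3 32.1]
areas union 24593.0 2454.7607843137257 brass 558.0 594.0941176470589 res 0.005578898542836441 IoU 0.08621046171329545
scene 145 [577.1 -18.4 584.3  13.8] off [ 7.2 32.2]
areas union 2038.0 2479.321568627451 brass 558.0 594.2980392156862 res 0.007941024238604655 IoU 0.6998400382491566
scene 160 [583.1 -15.9 584.3  13.8] off [ 1.2 29.8]
[[113, 24, 126], [115, 24, 128], [111, 33, 124], [116, 28, 126], [111, 27, 123], [111, 28, 127], [18, 121, 171], [19, 127, 175], [18, 125, 178], [19, 128, 161], [18, 28, 182], [90, 3, 188], [0, 0, 185], [120, 2, 153], [90, 1, 182], [120, 6, 161], [111, 29, 122], [112, 31, 125], [113, 32, 128], [115, 26, 127], [114, 27, 132]]
areas union 5208.0 1217.1568627450981 brass 227.0 248.7843137254902 res 0.0033894456449843346 IoU 0.17105426797627607
top 130 [587.7  20.5 584.4  14.6] off [-3.3 -5.8]
areas union 1243.0 1215.235294117647 brass 227.0 249.13333333333333 res 0.016128747057365445 IoU 0.9687932837719424
top 145 [590.9  -9.2 584.4  14.6] off [-6.5 23.8]
areas union 1196.0 1216.7960784313727 brass 227.0 248.75294117647059 res 0.004423152186106449 IoU 0.9693772706176081
top 160 [591.1  -9.3 584.4  14.6] off [-6.7 24. ]
```

```bash
python3 - <<'E'
import h; from h import *; import pickle
for n in ["scene","top"]:
    c=pickle.load(open(f"pics/{n}0.pkl","rb"))
    for h.WS,h.WV in ((14,110),(17,110),(17,130),(20,165)):
        p=locate(c,(590,-5)); print(n,h.WS,h.WV,np.round(p,1),"off",np.round(p[2:]-p[:2],1))
c=pickle.load(open(f"pics/scene0.pkl","rb")); cv2.imwrite("pics/crop.png",cv2.resize(c["image"][160:270,180:310],None,fx=5,fy=5,interpolation=cv2.INTER_NEAREST))
E
```

```text
areas union 2140.0 2488.070588235294 brass 558.0 594.3607843137255 res 0.002675519376992952 IoU 0.7371665601935945
scene 14 110 [585.  -13.9 584.3  13.8] off [-0.7 27.8]
areas union 2228.0 2497.972549019608 brass 558.0 594.1725490196079 res 0.0048707187378767 IoU 0.7716118258087943
scene 17 110 [586.3 -13.6 584.3  13.8] off [-2.1 27.4]
areas union 2108.0 2480.4666666666667 brass 558.0 594.2980392156862 res 0.0012735880093117657 IoU 0.7342094849064685
scene 17 130 [583.5 -15.1 584.3  13.8] off [ 0.8 28.9]
areas union 2014.0 2476.9333333333334 brass 558.0 594.1098039215686 res 0.0030603186319382303 IoU 0.6969745465969021
scene 20 165 [582.7 -15.9 584.3  13.8] off [ 1.6 29.8]
areas union 1238.0 1215.0156862745098 brass 227.0 248.62745098039215 res 0.003201962228487787 IoU 0.9713741841343081
top 14 110 [590.5  -9.4 584.4  14.6] off [-6.1 24. ]
areas union 1253.0 1216.3764705882354 brass 227.0 248.62745098039215 res 0.003201962228487787 IoU 0.9664385935875136
top 17 110 [590.8  -9.2 584.4  14.6] off [-6.3 23.8]
areas union 1253.0 1216.3764705882354 brass 227.0 248.62745098039215 res 0.003201962228487787 IoU 0.9664385935875136
top 17 130 [590.8  -9.2 584.4  14.6] off [-6.3 23.8]
areas union 1169.0 1215.6313725490195 brass 227.0 248.69411764705882 res 0.00396466740424728 IoU 0.9587083266226444
top 20 165 [591.1  -9.2 584.4  14.6] off [-6.7 23.8]
```

View pics/crop.png

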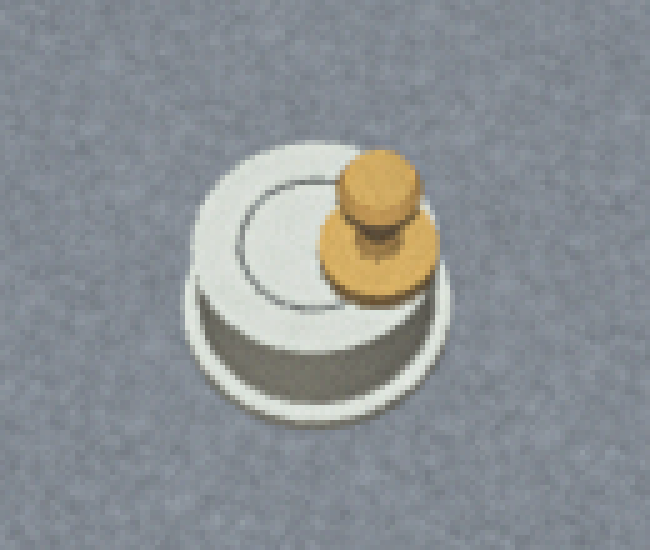

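The crop shows the seal at the far right of the top, its foot reaching about the plinth's edge. The plinth's side is in shade, which is why the mask missed it. I'll mask on blue minus red instead.

```bash
cat >> h.py <<'E'
BR=7
def white(c):
    i=cv2.GaussianBlur(c["image"],(0,0),0.6).astype(int); return (i[...,0]-i[...,2])<BR
E
python3 - <<'E'
import h; from h import *; import pickle
for n in ["scene","top"]:
    c=pickle.load(open(f"pics/{n}0.pkl","rb"))
    for h.BR in (4,7):
        p=locate(c,(590,-5)); print(n,np.round(p,1),"off",np.round(p[2:]-p[:2],1))
E
```

```text
areas union 2518.0 2536.1803921568626 brass 558.0 594.3607843137255 res 0.004261483092093954 IoU 0.9728989988672198
scene [590.7  -9.4 584.3  13.8] off [-6.5 23.2]
areas union 2554.0 2551.1686274509807 brass 558.0 588.0705882352942 res 5.727673210864637 IoU 0.9562796037604292
scene [590.2  -9.5 582.3   0. ] off [-7.9  9.5]
areas union 1155.0 1216.964705882353 brass 227.0 248.5176470588235 res 0.006375967761087509 IoU 0.9466486865735049
top [590.7  -8.9 584.5  14.6] off [-6.3 23.6]
areas union 1222.0 1216.043137254902 brass 227.0 248.90980392156862 res 0.001993103223000503 IoU 0.9733532668037885
top [590.6  -9.5 584.4  14.6] off [-6.2 24.1]
```

```bash
cat > push.py <<'E'
from workcell import *; from h import *; import pickle
def look(tag,names=("scene","top"),pl=None):
    for n in names:
        c=camera(n); cv2.imwrite(f"pics/{n}{tag}.png",c["image"]); pickle.dump(c,open(f"pics/{n}{tag}.pkl","wb"))
def push(seal,target,res,z=54.5,th=8,speed=12,standoff=43,back=25,guard=4):
    seal=np.array(seal,float);target=np.array(target,float)
    d=target-seal; d/=np.linalg.norm(d); R=orient(d,np.radians(th))
    a=seal-d*70; movep([*a,115],R); movel([*a,z],max_speed=120)
    movel([*(seal-d*(standoff-4)),z],max_speed=60)
    s0=read_state(); e=target-d*(22+10.9+res)
    hit=movel([*e,z],max_speed=speed,guard=guard)
    s=read_state(); print("guard",hit,"tcp",np.round(s["eef_pos"],1),"aim",np.round(e,1),"dF",np.round(s["ft_force"]-s0["ft_force"],2),"t",s["time"])
    movel([*(e-d*back),z],max_speed=60)
E
python3 - <<'E'
from push import *
push((584.4,14.2),(590.7,-9.4),7)
look("2"); print(read_state()["time"])
for n in ("scene","top"):
    c=pickle.load(open(f"pics/{n}2.pkl","rb")); p=locate(c,(590,-3),pl=1); print(n,np.round(p,1))
E
```

```text
guard False tcp [580.4  29.2  54.5] aim [580.4  29.2] dF [-0.89  0.99  0.15] t 7.3417
8.0083
brass 546.0 591.8392156862744 res 0.023654490739488665 IoU 0.9188352699208389
scene [588.9  -1.6]
brass 210.0 249.31372549019608 res 0.0198786585023214 IoU 0.8255997007341366
top [589.3  -2. ]
```

View pics/scene2.png

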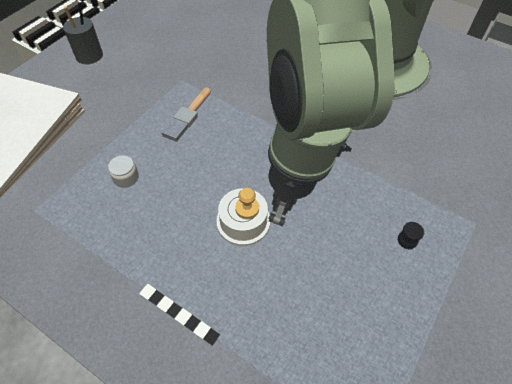

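View pics/top2.png

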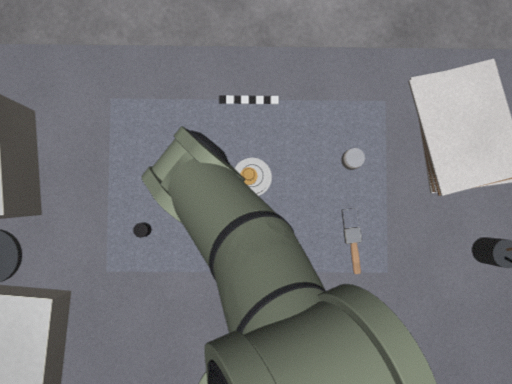

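The seal is upright at about (247,203) in the scene view. It measures (589.0, -1.8), with 7.7 mm still to go, so one more push.

```bash
python3 - <<'E'
from push import *
t=np.array((590.7,-9.4)); s0=np.array((588.9,-1.7)); d=(t-s0)/np.linalg.norm(t-s0); z=54.5
R=orient(d,np.radians(8))
movel([*(s0-d*42),z],R,max_speed=40)
e=t-d*(32.9-0.6); print(movel([*e,z],max_speed=12,guard=4),read_state()["eef_pos"])
movel([*(e-d*60),z],max_speed=80); movel([*(e-d*130),150],max_speed=200)
wait(0.3); look("3"); print(read_state()["time"])
import h
for n in ("scene","top"):
    c=pickle.load(open(f"pics/{n}3.pkl","rb")); p=locate(c,(590,-9),pl=1); print(n,np.round(p,1),"off",np.round(p-t,1))
c=pickle.load(open(f"pics/scene3.pkl","rb")); cv2.imwrite("pics/crop3.png",cv2.resize(c["image"][160:270,180:310],None,fx=5,fy=5,interpolation=cv2.INTER_NEAREST))
E
```

```text
False [583.33503204  22.06100729  54.48870781]
12.1917
brass 545.0 589.4549019607842 res 0.00142371483124748 IoU 0.9224854627014454
scene [590.1  -9.4] off [-0.6 -0. ]
brass 222.0 249.09019607843138 res 0.002705908150019809 IoU 0.8902911093627065
top [590.   -8.7] off [-0.7  0.7]
```

View pics/crop3.png

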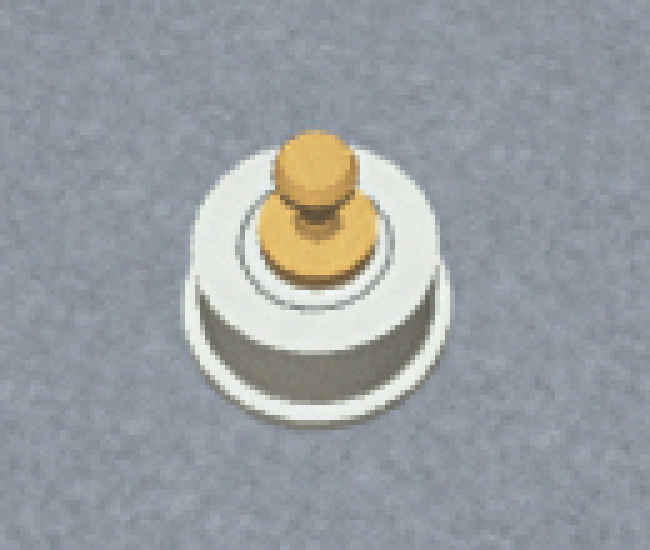

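View pics/top3.png

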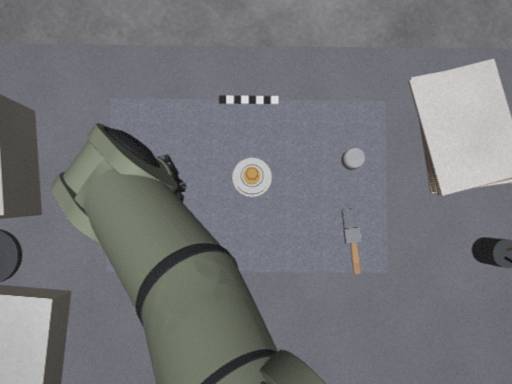

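The crop shows the seal upright inside the ring, with a gap visible around the foot. In the top view the arm hides the loupe, so I'll check it in the scene view.

View pics/scene3.png

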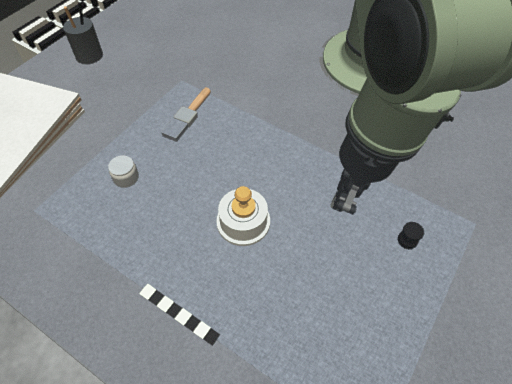

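The loupe is still at (411,235), the tin at (123,170) and the brush at (187,115), all unchanged. The arm is clear of everything, so I'm handing in.

```bash
python3 -c "
from workcell import *
print(finish_job())"
```

```text
the job is handed in; nothing more can be done
None
```

The seal now stands upright in the middle of the plinth, inside the dark ring, and I've handed the job in. I moved it with two slow pushes (12 mm/s) of the closed fingertips low on its foot rim.

- **Start:** it stood about 24.4 mm off centre. The first push left it 7.7 mm off, and the second brought it to the middle.
- **Final position:** the offset from centre is about 0.6 mm by the scene camera and 1.0 mm by the top camera, against the 6 mm allowed. The two views differ by about 0.7 mm.
- **Pushing force:** force on the tool changed by about 1.3 N during the first push. I didn't read it during the second, but the 4 N guard never tripped in either push.
- **Bystanders:** the loupe, tin and brush look unmoved in the scene picture. The arm hid the loupe in the last top view, so only the scene camera confirms that one.
- **Time:** it took about 12 s of the 48 s, and the arm was clear of everything when I handed in.

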